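# Clamp the glued strip with a self-closing clamp

### The job

Take the self-closing clamp off its rail by squeezing its handles, and with the jaws still held open lower it over the board and strip of the gluing jig until its throat bears on the board's top edge. Keeping it lightly pressed down, slide it along until its side bears against the stop, then let it close there, still kept down on the edge, so that it presses the strip shut against the board, upright, seated and touching the stop. Go gently, feeling for the contact: do not ram the edge or the stop (over 25 N), and leave the other things on the bench alone.

Things in the scene. Friction and masses are not known exactly. Their poses are not given: they have to be found in the camera images.
- clamp: self-closing spring clamp, 0.13 kg, clipped upright over the rail, jaws down. Origin: middle of its throat's underside. z up, x along the pivot pin (12 mm above the origin) and so along the edge it sits on, y from jaw to jaw. 24 mm wide along x: side faces 12 mm either side of the origin. Pads 14 mm high, their middle 21 mm below the origin; jaws end 30 mm below it, handles 74 mm above
- throat: the clamp's throat: small black block 24 x 18 x 7 mm fixed between its arms under the pivot, which bears on the edge the clamp is pushed over; same origin and axes as the clamp. It rubs on the edge with a friction coefficient of about 0.6. The outer handle faces sink about 3.5 mm relative to it as the clamp closes: a hand held at one height while letting go lifts the clamp off the edge by about that much
- clamp_grip (a point): point midway between the clamp's handles, 46 mm above its throat's underside. The handles are flat rubber-faced bars at +y and -y, 22 mm wide along x, from 30 to 74 mm above that underside. Outside width across them: on a 14 mm edge about 50 mm here and 62 mm at their tops; fully squeezed 36 mm (bars upright, at their end stop). Squeezing along y opens the jaws; let go and the spring shuts them
- jaw_a (a joint): angle of each clamp arm (rad; both move alike): 0 shut (9 mm between pads), about 0.10 gripping a 14 mm thickness, 0.30 fully squeezed (28 mm between pads). The spring resists with about 8 N on each handle at first and 12 N at full squeeze; a grip of 16 to 25 N reaches the end stop
- rack: wooden rail on which the clamp is kept, fixed: base 130 x 80 x 18 mm with an upright rail 120 mm long and 14 mm thick, top edge at 75 mm. Origin under its middle, x along the rail. Rail and jig stand one left and one right of the bench's middle; over the middle two G-clamps hang from a shelf (x over 0.53 m, y within 0.12 m, from 0.26 m up): pass in front of them, not through them
- jig: gluing jig, fixed: base 160 x 80 x 20 mm, origin under its middle; upright board 150 mm long (along x), faces at y = +1 and +9 mm, top edge at 75 mm. On its -y side a strip 6 mm thick, top 2.5 mm lower than the board's. Board and sprung-off strip fill y = -9 to +9 mm, so a fully open clamp centred on y = 0 has 5 mm to spare each side
- strip (a joint): gap between strip and board (m): 0.004 when the springs on its guide pins hold it off, 0 when pressed flat on the board; it takes 3 N to keep it shut, and it springs off again when let go
- stop: small dark wooden stop fixed across the top edge of the jig's board, 22 mm long, 20 mm high above the edge. Origin: middle (y = 0 of the jig) of its flat face looking along -x of the jig, level with the board's top edge; axes as the jig. The clamp belongs on that -x side, where at least 75 mm of edge is free: with its side on this face its origin is 12 mm from it
- dowel: turned wooden dowel, 17 x 84 mm, lying on the bench; origin under its middle; not to be disturbed
- offcut_a: wooden offcut, 35 x 62 x 21 mm, lying on the bench; origin under its middle; not to be disturbed
- nail_tin: round tin of nails, 86 mm wide, 32 mm high, lying on the bench; origin under its middle; not to be disturbed
- masking_roll: roll of tape, 104 mm wide, 25 mm high, lying on the bench; origin under its middle; not to be disturbed
Things that resemble listed ones, but are neither listed nor needed, are in the scene too. Leave any blue or pink look-alike of the clamp alone.

How it is judged:
By the outcome, as a careful person would: the job done as asked, in the order asked, and still so for the second after the job is handed in, with the robot touching nothing.
It also fails if it takes over 67 s, if anything falls off the work surface, if the arm or the gripper's body presses on something with over 40 N, if the wrist force passes 120 N, or if a joint passes its speed limit or range.

### The arm

A 7-joint arm with a two-finger parallel gripper is mounted at the origin on the work surface; the furniture and walls round the work are solid. World frame = base frame: x ahead of the robot, y to its left, z up, the work surface at z = 0. Lengths are in mm, angles in degrees, forces in N, time in s.
With the tool pointing down it reaches from about 350 to 900 mm from the base axis. Payload 19.9 kg.
Tool frame: the origin (TCP) lies at the very end of the fingers, on their centre line; the grasp point (between the pads) lies 19 mm behind it; z points along the fingers, y is the line along which they close (so a half turn about z gives the same grasp; the last joint's range is limited). The gripper opens to 94 mm and grips with 3 to 60 N. Pads are 16 mm wide; open, the fingers measure 119 mm over their backs; the gripper's body (75 mm by 177 mm) begins 78 mm behind the grasp point.
Start: joints at [62.252, 23.915, -0.59, 92.452, 0.269, 63.638, -3.037], TCP at [267.785, -564.703, 205.425] pointing down, gripper open.
Joint ranges: [-161.28, 161.28], [-22.2, 115.67], [-73.04, 71.86], [3.21, 147.25], [-68.34, 248.33], [10.77, 114.83], [-161.83, 161.83]. Speed limits (degrees/s): [108.29, 108.29, 136.94, 136.94, 172.46, 172.46, 172.46].

### API

Orientations are given as a 3x3 rotation matrix whose columns are the frame's x, y, z axes.
In Python, from workcell import arm gives the robot as it stands. The module is installed in compiled form; this text tells all that it offers.
- The arm moves only by the shell command python3 -m jog 'ROWS'. ROWS is JSON, a list of rows, each a list of 3 entries, a list of its own where there are three numbers: the shift along the tool's x, y, z in m, then the turn, a rotation vector about the tool's x, y, z in degrees, then the opening, from 0 (shut) to 1 (fully open). In form: [[[x, y, z], [rx, ry, rz], fingers], ...]. A call has 1 to 8 rows; each row shifts and turns the commanded pose from where the row before left it, along the tool's axes as they then stand; what a row does not reach is not made up. A row lasts 1/12 s, in which the tool goes at most 41.7 mm and 7.16 degrees, less where a joint would pass 70% of its speed; a pose out of reach is approached as far as the arm can. A call with a gripper value outside its range is refused whole. The fingers move at their own pace and stop on an object; the grip force is fixed at half the most. Time passes only in rows, so rows that do not move let the fingers close. It gives the time, the measured TCP pose, the force, the opening and the grip force at its end, in the units of the state.
- arm.get_state(): the state, without advancing time (a new reading comes with each control period).
- arm.get_image(name): name is "side" or "top"; returns the picture (480x640x3 uint8, blue, green, red); there is no depth.
- arm.camera_model(name): a dict with "K" (3x3 intrinsics, pixels), "R" (3x3) and "t" (3): a world point X has camera coordinates R X + t. Camera axes: x right, y down, z forward; pixel columns grow to the right and rows downward; lengths in mm; the calibration is good to about 2 mm. A picture is of the moment at which its call begins. camera_model takes no time and is no camera call.
- arm.job_done(): hands the job in; it is judged then, once.
Trained networks look in the newest picture that a camera, given by its name, has taken for a name from the list of things; names that differ only in an ending like _2 or _b are one class to them, and where a whole thing is asked for, a point or a joint stands for the part that bears it (a point fixed in the world has none). Each returns a list of dicts, best first, with "p" (0 to 1); they miss things now and then, are a little off and sometimes report something else, mostly with a low value. They report only what shows in the picture. A call takes as long as a camera call. They do not tell look-alikes from the thing itself.
- arm.spot_in(camera, thing): "bbox" ([left, top, width, height] in pixels, round what is visible of it).
- arm.cut_out(camera, thing): "region" (480x640 bool, what is visible of it) and "bbox" ([left, top, width, height] in pixels, round what is visible of it).
- arm.pinpoint(camera, thing): "xy" ([column, row] in pixels: a listed point, or the origin of a listed thing).
The state is a dict: "clock": time; "q": joint angles; "qvel": joint speeds; "joint_torque": joint torques, N m; "position": TCP position; "tcp_rot": TCP orientation; "wrist_force": force on the tool from outside, world axes, zero at the start; "moment": the same for the moment, N m; "width": finger opening in mm; "grasp_force": force on a finger pad.
Only numpy, scipy, OpenCV 4.12 (cv2) and the standard library are available. Lean on these libraries where they do the work, as an engineer would, in place of code of your own. Each camera call takes 0.05 s, during which the arm holds its last target. There are 200 camera calls.

## Working session

There is one attempt and no reset: what is moved stays moved. The work goes in short steps, Python scripts to look and compute and a shell command to move; the robot and the scene stay as the last step left them, time stands still between calls to the robot, and variables do not carry over. Pictures are saved under pics/ and viewed, at most 10 in all, crops included, and the job is handed in when it is done.

```bash
mkdir -p pics; cat > h.py <<'E'
import numpy as np, cv2
from workcell import arm
def ray(cam,px):
    m=arm.camera_model(cam);K,R,t=[np.array(m[k],float) for k in("K","R","t")]
    d=R.T@np.linalg.inv(K)@np.array([px[0],px[1],1.0]);return -R.T@t,d/np.linalg.norm(d)
def proj(cam,X):
    m=arm.camera_model(cam);K,R,t=[np.array(m[k],float) for k in("K","R","t")]
    p=K@(R@np.array(X,float)+t);return p[:2]/p[2]
def onz(cam,px,z):
    o,d=ray(cam,px);return o+d*(z-o[2])/d[2]
def tri(a,b):
    (o1,d1),(o2,d2)=ray(*a),ray(*b)
    A=np.array([d1,-d2]).T;s=np.linalg.lstsq(A,o2-o1,rcond=None)[0]
    p,q=o1+d1*s[0],o2+d2*s[1];return (p+q)/2,np.linalg.norm(p-q)
E
python3 - <<'E'
from h import *
np.set_printoptions(precision=1,suppress=True)
for c in("top","side"):
    cv2.imwrite(f"pics/{c}0.png",arm.get_image(c))
    print(c,ray(c,(320,240)))
    for t in("clamp","throat","clamp_grip","rack","jig","stop"):
        print(c,t,[(np.round(r["xy"],1).tolist(),round(r["p"],2)) for r in arm.pinpoint(c,t)][:4])
s=arm.get_state();print(s["clock"],s["tcp_rot"],s["wrist_force"],s["width"])
E
```

```text
top (array([ 274.2,  -14.1, 1192.1]), array([ 0.2, -0. , -1. ]))
top clamp [([422.1, 293.2], 0.98), ([360.0, 245.2], 0.94), ([399.0, 351.5], 0.63)]
top throat []
top clamp_grip [([402.2, 352.6], 0.82), ([361.8, 243.5], 0.64), ([430.0, 287.9], 0.61)]
top rack [([418.5, 284.7], 0.95)]
top jig [([227.3, 281.6], 0.59)]
top stop [([218.5, 279.6], 0.45)]
side (array([361.4, 697.7, 729.8]), array([ 0.1, -0.7, -0.7]))
side clamp [([426.3, 210.1], 0.88), ([312.4, 225.7], 0.7), ([358.6, 204.0], 0.29)]
side throat [([429.9, 212.5], 0.35)]
side clamp_grip [([429.0, 192.4], 0.79), ([314.2, 205.2], 0.72), ([370.4, 154.2], 0.63)]
side rack [([357.0, 205.2], 0.8), ([366.7, 153.9], 0.2)]
side jig [([324.9, 358.7], 0.88)]
side stop [([334.0, 335.1], 0.69)]
0.7 [[ 0.9  0.4 -0. ]
 [ 0.4 -0.9  0. ]
 [-0.  -0.  -1. ]] [-0.9  0.1  0.1] 93.95056978854663
```

View pics/top0.png

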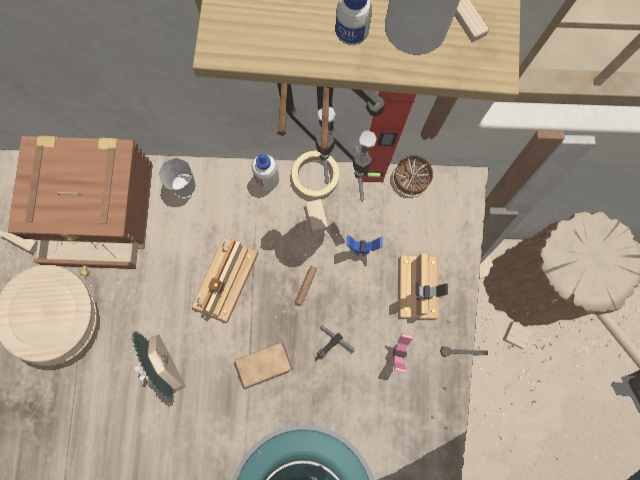

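View pics/side0.png

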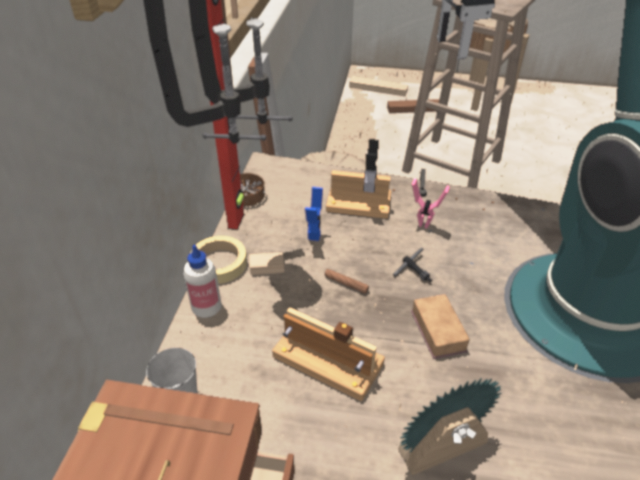

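Three clamp-like things in the top picture: blue at (362,245), pink at (400,352), and a grey/black one on the rail at (430,291), which is at (371,165) in the side view. The one on the rail fits, since it is clipped upright and is neither blue nor pink. The jig is at (225,280) with the stop near (215,285). I'll confirm both in one crop.

```bash
python3 - <<'E'
from h import *
t=cv2.imread("pics/top0.png");s=cv2.imread("pics/side0.png")
def c(i,x,y,w,h): return cv2.resize(i[y:y+h,x:x+w],(400,300),interpolation=cv2.INTER_CUBIC)
cv2.imwrite("pics/c0.png",np.vstack([np.hstack([c(t,370,240,100,75),c(s,320,135,100,75)]),np.hstack([c(t,170,235,120,90),c(s,265,305,128,96)])]))
E
```

```text
(no output)
```

View pics/c0.png

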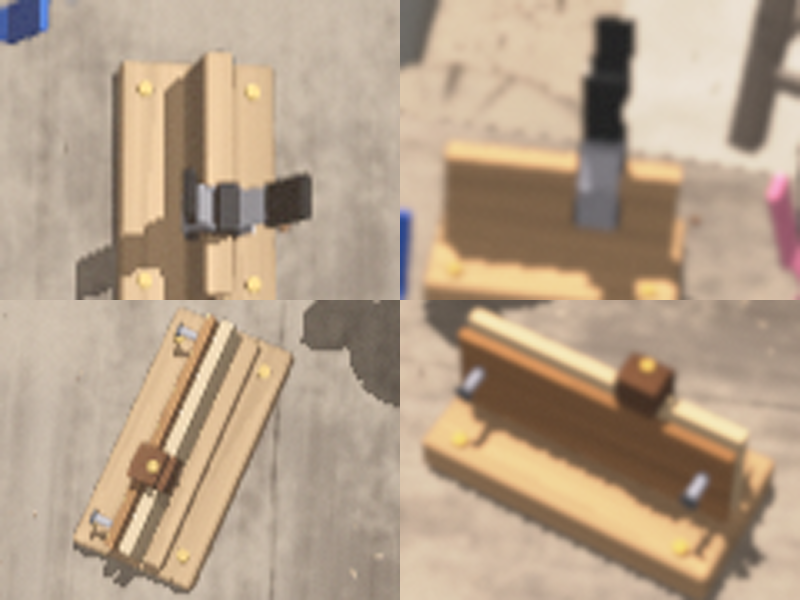

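```bash
cat >> h.py <<'E'
from scipy.optimize import minimize
def box(x0,x1,y0,y1,z0,z1): return np.array([[x,y,z] for x in(x0,x1) for y in(y0,y1) for z in(z0,z1)],float)
RACK=[box(-65,65,-40,40,0,18),box(-60,60,-7,7,18,75)]
JIG=[box(-80,80,-40,40,0,20),box(-75,75,1,9,20,75),box(-75,75,-9,-3,24,72.5)]
def render(cam,boxes,p,S=4):
    # supersampled silhouette (S pixels per px)
    c,s=np.cos(p[2]),np.sin(p[2]);R=np.array([[c,-s,0],[s,c,0],[0,0,1]])
    im=np.zeros((480*S,640*S),np.uint8)
    for b in boxes:
        q=np.array([proj(cam,R@v+[p[0],p[1],0]) for v in b])
        cv2.fillConvexPoly(im,np.round((cv2.convexHull(q.astype(np.float32))[:,0]+.5)*S*16).astype(np.int32),255,shift=4)
    return cv2.resize(im,(640,480),interpolation=cv2.INTER_AREA)/255.
def fit(boxes,masks,p0,ign={}):
    def f(v):
        p=[v[0],v[1],v[2]/50]
        return sum(np.abs(render(c,boxes,p)-m)[~ign.get(c,np.zeros((480,640),bool))].sum() for c,m in masks.items())
    st=np.array([p0[0],p0[1],p0[2]*50]);sx=np.vstack([st]+[st+d for d in np.eye(3)*8])
    r=minimize(f,st,method="Nelder-Mead",options=dict(initial_simplex=sx,maxiter=120,xatol=.05,fatol=.2))
    return np.array([r.x[0],r.x[1],r.x[2]/50]),r.fun
E
python3 - <<'E'
from h import *
np.set_printoptions(precision=3,suppress=True)
M={}
for t in("rack","jig","clamp","stop"):
    for c in("top","side"):
        M[t,c]=arm.cut_out(c,t); print(t,c,[(r["bbox"],round(r["p"],2),int(r["region"].sum())) for r in M[t,c]][:4])
import pickle;pickle.dump(M,open("M.pkl","wb"))
pr=onz("top",(418.5,284.7),40);pj=onz("top",(226,280),40);print(pr,pj)
E
```

```text
rack top [([399.1, 251.0, 38.8, 67.8], 0.77, 2209), ([416.3, 282.0, 32.8, 15.0], 0.51, 447)]
rack side [([325.9, 170.4, 63.1, 48.6], 0.56, 2357), ([330.0, 322.7, 23.7, 23.2], 0.48, 315)]
jig top [([191.4, 241.0, 64.5, 79.9], 0.59, 2783), ([416.8, 284.3, 31.4, 11.4], 0.58, 399)]
jig side [([270.2, 308.2, 113.8, 89.0], 0.91, 5443)]
clamp top [([415.6, 284.0, 32.8, 15.1], 0.94, 386), ([346.4, 235.7, 35.0, 21.4], 0.64, 449)]
clamp side [([364.0, 136.4, 15.7, 56.3], 0.8, 635), ([250.5, 252.9, 31.9, 21.4], 0.67, 723), ([410.8, 177.0, 38.7, 49.2], 0.65, 646), ([302.7, 184.7, 17.9, 57.8], 0.59, 721)]
stop top [([205.0, 278.1, 21.5, 14.4], 0.43, 181)]
stop side [([331.4, 320.5, 21.6, 25.3], 0.8, 347)]
[ 430.773 -221.233   40.   ] [426.506 170.273  40.   ]
```

```bash
python3 - <<'E'
from h import *
import pickle
np.set_printoptions(precision=3,suppress=True)
M=pickle.load(open("M.pkl","rb"))
C=("top","side")
reg=lambda t,c:M[t,c][0]["region"]
k=np.ones((5,5),np.uint8)
dil=lambda m:cv2.dilate(m.astype(np.uint8),k)>0
stand={}
for t,B,p0 in(("rack",RACK,(430.8,-221.2,0.)),("jig",JIG,(426.5,170.3,np.radians(158)))):
    ig={c:dil(reg("clamp" if t=="rack" else "stop",c)) for c in C}
    for cs in (C,("top",),("side",)):
        p,e=fit(B,{c:reg(t,c).astype(float) for c in cs},p0,ig); print(t,cs,p[:2],np.degrees(p[2]),e)
        if cs==C: stand[t]=p
def w(s):return [np.array([[x,s*y,z] for x in(-11,11) for y,z in((21.5,30),(31,74),(25,75),(15,30))],float)]
p=stand["rack"]
CL=w(1)+w(-1)+[box(-12,12,-14,14,-30,30)]
d=np.array([np.cos(p[2]),np.sin(p[2])])
for cs in(C,("top",),("side",)):
    best=min((sum(np.abs(render(c,[b+[0,0,75] for b in CL],[*(p[:2]+d*u),p[2]])-reg("clamp",c)).sum() for c in cs),u) for u in np.arange(-45,46,1.))
    print("clamp",cs,best,p[:2]+d*best[1])
print(tri(("top",(402.2,352.6)),("side",(429.0,192.4))))
p=stand["jig"];c,s=np.cos(p[2]),np.sin(p[2]);R=np.array([[c,-s],[s,c]])
for cs in(C,("top",),("side",)):
    best=min((sum(np.abs(render(k,[box(u,u+22,-9,9,75,95)],p)-reg("stop",k)).sum() for k in cs),u) for u in np.arange(-75,55,1.))
    print("stop",cs,best,p[:2]+R@[best[1],0])
for n,t in(("rack",RACK),("jig",JIG)):
    for k in C:
        im=cv2.imread(f"pics/{k}0.png");cn=cv2.findContours((render(k,t,stand[n])>.5).astype(np.uint8),0,1)[0]
        cv2.drawContours(im,cn,-1,(0,0,255),1);x,y,ww,h=cv2.boundingRect(cn[0]);cv2.imwrite(f"pics/o_{n}_{k}.png",cv2.resize(im[y-30:y+h+15,x-15:x+ww+30],(400,300),interpolation=cv2.INTER_NEAREST))
r=lambda n:cv2.imread(f"pics/o_{n}.png")
cv2.imwrite("pics/o.png",np.vstack([np.hstack([r("rack_top"),r("rack_side")]),np.hstack([r("jig_top"),r("jig_side")])]))
E
```

```text
Traceback (most recent call last):
  File "h.py", line 32, in fit
    r=minimize(f,st,method="Nelder-Mead",options=dict(initial_simplex=sx,maxiter=120,xatol=.05,fatol=.2))
  File "h.py", line 30, in f
    return sum(np.abs(render(c,boxes,p)-m)[~ign.get(c,np.zeros((480,640),bool))].sum() for c,m in masks.items())
  File "h.py", line 30, in <genexpr>
    return sum(np.abs(render(c,boxes,p)-m)[~ign.get(c,np.zeros((480,640),bool))].sum() for c,m in masks.items())
                      ~~~~~~^^^^^^^^^^^
  File "h.py", line 24, in render
    q=np.array([proj(cam,R@v+[p[0],p[1],0]) for v in b])
                ~~~~^^^^^^^^^^^^^^^^^^^^^^^
  File "h.py", line 7, in proj
    m=arm.camera_model(cam);K,R,t=[np.array(m[k],float) for k in("K","R","t")]
ValueError: time passes only in moves, steps and waits
```

```bash
python3 - <<'E'
s=open("h.py").read().replace("arm.camera_model(cam)","CM[cam]").replace("from workcell import arm\n","from workcell import arm\nCM={c:arm.camera_model(c) for c in('top','side')}\n",1)
open("h.py","w").write(s)
E
python3 - <<'E'
from h import *
import pickle
np.set_printoptions(precision=3,suppress=True)
M=pickle.load(open("M.pkl","rb"))
C=("top","side")
reg=lambda t,c:M[t,c][0]["region"]
dil=lambda m:cv2.dilate(m.astype(np.uint8),np.ones((5,5),np.uint8))>0
stand={}
for t,B,p0 in(("rack",RACK,(430.8,-221.2,0.)),("jig",JIG,(426.5,170.3,np.radians(158)))):
    ig={c:dil(reg("clamp" if t=="rack" else "stop",c)) for c in C}
    for cs in (C,("top",),("side",)):
        p,e=fit(B,{c:reg(t,c).astype(float) for c in cs},p0,ig); print(t,cs,p[:2],np.degrees(p[2]),e)
        if cs==C: stand[t]=p
def w(s):return [np.array([[x,s*y,z] for x in(-11,11) for y,z in((21.5,30),(31,74),(25,75),(15,30))],float)]
p=stand["rack"]
CL=w(1)+w(-1)+[box(-12,12,-14,14,-30,30)]
d=np.array([np.cos(p[2]),np.sin(p[2])])
for cs in(C,("top",),("side",)):
    best=min((sum(np.abs(render(c,[b+[0,0,75] for b in CL],[*(p[:2]+d*u),p[2]])-reg("clamp",c)).sum() for c in cs),u) for u in np.arange(-45,46,1.))
    print("clamp",cs,best,p[:2]+d*best[1])
p=stand["jig"];c,s=np.cos(p[2]),np.sin(p[2]);R=np.array([[c,-s],[s,c]])
for cs in(C,("top",),("side",)):
    best=min((sum(np.abs(render(k,[box(u,u+22,-9,9,75,95)],p)-reg("stop",k)).sum() for k in cs),u) for u in np.arange(-75,55,1.))
    print("stop",cs,best,p[:2]+R@[best[1],0])
for n,t in(("rack",RACK),("jig",JIG)):
    for k in C:
        im=cv2.imread(f"pics/{k}0.png");cn=cv2.findContours((render(k,t,stand[n])>.5).astype(np.uint8),0,1)[0]
        cv2.drawContours(im,cn,-1,(0,0,255),1);x,y,ww,h=cv2.boundingRect(cn[0]);cv2.imwrite(f"pics/o_{n}_{k}.png",cv2.resize(im[y-30:y+h+15,x-15:x+ww+30],(400,300),interpolation=cv2.INTER_NEAREST))
r=lambda n:cv2.imread(f"pics/o_{n}.png")
cv2.imwrite("pics/o.png",np.vstack([np.hstack([r("rack_top"),r("rack_side")]),np.hstack([r("jig_top"),r("jig_side")])]))
E
```

```text
rack ('top', 'side') [ 430.754 -226.431] 0.06418974367307696 194.1764705882353
rack ('top',) [ 432.286 -226.03 ] -0.24577485575898866 60.59607843137255
rack ('side',) [ 430.291 -229.325] 0.4408678721220537 88.5529411764706
jig ('top', 'side') [432.34  176.538] 159.17753854986694 379.24313725490197
jig ('top',) [434.098 177.186] 159.89765027714674 158.72549019607843
jig ('side',) [432.28  176.313] 159.1628604707536 187.10196078431375
clamp ('top', 'side') (np.float64(207.60392156862747), np.float64(-20.0)) [ 410.754 -226.453]
clamp ('top',) (np.float64(123.50980392156859), np.float64(-19.0)) [ 411.754 -226.452]
clamp ('side',) (np.float64(83.4), np.float64(-20.0)) [ 410.754 -226.453]
stop ('top', 'side') (np.float64(93.38039215686274), np.float64(12.0)) [421.123 180.804]
stop ('top',) (np.float64(46.94117647058824), np.float64(11.0)) [422.058 180.448]
stop ('side',) (np.float64(42.25490196078431), np.float64(12.0)) [421.123 180.804]
```

View pics/o.png

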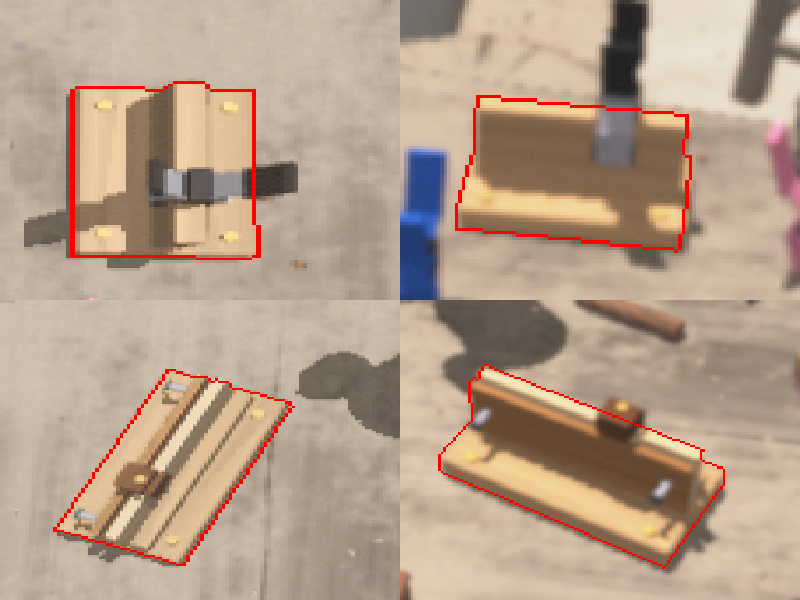

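The overlay shows the fitted outlines lying on the rack and jig edges in both views, with the grey clamp upright on the rail. The strip is on the jig's world +y side, so jig x points towards the robot. I take the clamp at about (411,-227), the jig at (433,177) with yaw 159.4°, and the seated clamp origin at about (433,177). Now I move.

```bash
cat > st.py <<'E'
from h import *
np.set_printoptions(precision=2,suppress=True)
s=arm.get_state();R=np.array(s["tcp_rot"])
print(round(s["clock"],2),np.array(s["position"]),"yaw",round(float(np.degrees(np.arctan2(R[1,0],R[0,0]))),2),"z",R[:,2],"F",np.array(s["wrist_force"]),"w",round(s["width"],2),"g",round(s["grasp_force"],2),"q7",s["q"][6])
E
python3 st.py
python3 -m jog '[[[0,0,0],[0,0,6],1],[[0,0,0],[0,0,6],1],[[0,0,0],[0,0,6],1],[[0,0,0],[0,0,6],1],[[0,0,0],[0,0,0],1]]'; python3 st.py
```

```text
1.1 [ 267.74 -564.68  205.42] yaw 25.37 z [-0.  0. -1.] F [ 0.13 -0.29 -0.55] w 94.2 g 0.0 q7 -3.034145740154906
clock: 1.52
position: [267.9, -564.7, 205.4]
tcp_rot: [[1.0, 0.019, -0.0], [0.019, -1.0, -0.0], [-0.0, -0.0, -1.0]]
wrist_force: [0.1, 0.1, -0.3]
width: 93.7
grasp_force: 0.0
1.52 [ 267.88 -564.68  205.42] yaw 1.06 z [-0. -0. -1.] F [ 0.08  0.14 -0.33] w 93.67 g 0.0 q7 -25.658897793982174
```

```bash
python3 -m jog '[[[0.008,-0.02,0],[0,0,1],1],[[0.016,-0.038,0],[0,0,0],1],[[0.016,-0.038,0],[0,0,0],1],[[0.016,-0.038,0],[0,0,0],1],[[0.016,-0.038,0],[0,0,0],1],[[0.016,-0.038,0],[0,0,0],1],[[0.016,-0.038,0],[0,0,0],1],[[0.016,-0.038,0],[0,0,0],1]]' >/dev/null; python3 -m jog '[[[0.015,-0.034,0],[0,0,0],1],[[0.008,-0.018,0],[0,0,0],1],[[0,0,0],[0,0,0],1],[[0,0,0],[0,0,0],1]]' >/dev/null; python3 st.py
```

```text
2.52 [ 408.64 -224.94  205.64] yaw 0.68 z [ 0. -0. -1.] F [-0.81  0.58 -0.48] w 94.07 g 0.0 q7 -65.51393648008778
```

```bash
python3 -m jog '[[[0.0024,0.002,0.015],[0,0,0.7],1],[[0,0,0.025],[0,0,0],1],[[0,0,0.025],[0,0,0],1],[[0,0,0.02],[0,0,0],1],[[0,0,0.01],[0,0,0],1],[[0,0,0.005],[0,0,0],1],[[0,0,0],[0,0,0],1]]' >/dev/null; python3 st.py
python3 - <<'E'
from h import *
t=arm.get_image("top");s=arm.get_image("side")
c=lambda i,x,y,w,h:cv2.resize(i[y:y+h,x:x+w],(400,300),interpolation=cv2.INTER_CUBIC)
cv2.imwrite("pics/g1.png",np.hstack([c(t,370,230,120,90),c(s,310,100,128,96)]))
E
```

```text
3.1 [ 410.27 -228.12  105.05] yaw -0.33 z [-0.  0. -1.] F [-0.37  0.67 -0.71] w 94.0 g 0.0 q7 -67.7669637032578
```

View pics/g1.png

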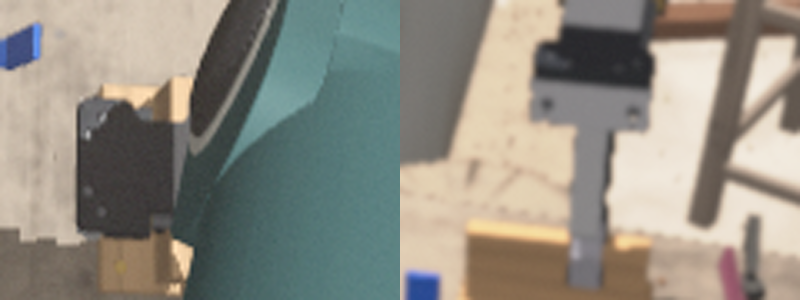

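The top crop shows the gripper body over the rail. The side crop shows the finger at (595,200) in line with the clamp jaw at (585,265), so the grasp is lined up. Now I squeeze.

```bash
python3 -m jog '[[[0,0,0],[0,0,0],0.62],[[0,0,0],[0,0,0],0.62],[[0,0,0],[0,0,0],0.62],[[0,0,0],[0,0,0],0.62]]'>/dev/null; python3 st.py;python3 -m jog '[[[0,0,0],[0,0,0],0.55],[[0,0,0],[0,0,0],0.52],[[0,0,0],[0,0,0],0.52],[[0,0,0],[0,0,0],0.52]]'>/dev/null; python3 st.py
```

```text
3.53 [ 410.85 -227.72  105.85] yaw -0.32 z [ 0. -0. -1.] F [0.22 0.13 0.16] w 71.04 g 0.0 q7 -67.82961540597739
3.87 [ 411.41 -228.01  106.18] yaw -0.33 z [ 0. -0. -1.] F [-1.77  0.32 12.14] w 49.22 g 8.08 q7 -67.83572333222352
```

```bash
python3 -m jog '[[[0,0,-0.001],[0,0,0],0.48],[[0,0,-0.001],[0,0,0],0.44],[[0,0,-0.001],[0,0,0],0.4],[[0,0,-0.0005],[0,0,0],0.36],[[0,0,0],[0,0,0],0.3],[[0,0,0],[0,0,0],0.3]]'>/dev/null; python3 st.py
```

```text
4.37 [ 410.56 -227.52  108.87] yaw -0.33 z [-0.  0. -1.] F [-1.2   0.74  2.24] w 35.25 g 29.99 q7 -67.77076120163578
```

```bash
python3 -m jog '[[[0,0,-0.004],[0,0,0],0.3],[[0,0,-0.008],[0,0,0],0.3],[[0,0,-0.01],[0,0,0],0.3],[[0,0,-0.012],[0,0,0],0.3],[[0,0,-0.016],[0,0,0],0.3],[[0,0,-0.02],[0,0,0],0.3],[[0,0,-0.02],[0,0,0],0.3],[[0,0,-0.01],[0,0,0],0.3]]'>/dev/null; python3 st.py
```

```text
5.03 [ 411.37 -227.97  211.95] yaw -0.33 z [ 0. -0. -1.] F [ 1.07 -0.3  -0.42] w 35.06 g 29.98 q7 -66.2848949823821
```

```bash
python3 -m jog '[[[0,-0.02,0],[0,0,0],0.3],[[0,-0.035,0],[0,0,0],0.3],[[0,-0.035,0],[0,0,0],0.3],[[0,-0.035,0],[0,0,0],0.3],[[0,-0.035,0],[0,0,0],0.3],[[0,-0.035,0],[0,0,0],0.3],[[0,-0.035,0],[0,0,0],0.3],[[0.006,-0.035,0],[0,0,0],0.3]]'>/dev/null; python3 -m jog '[[[0.012,-0.035,0],[0,0,0],0.3],[[0.012,-0.035,0],[0,0,0],0.3],[[0.012,-0.03,0],[0,0,0],0.3],[[0.006,-0.02,0],[0,0,3],0.3],[[0,0,0],[0,0,5],0.3],[[0,0,0],[0,0,6],0.3],[[0,0,0],[0,0,6],0.3],[[0,0,0],[0,0,0.3],0.3]]'>/dev/null; python3 -m jog '[[[0,0,0],[0,0,0],0.3],[[0,0,0],[0,0,0],0.3]]' >/dev/null; python3 st.py
python3 - <<'E'
from h import *
t=arm.get_image("top");s=arm.get_image("side")
c=lambda i,x,y,w,h:cv2.resize(i[y:y+h,x:x+w],(400,400),interpolation=cv2.INTER_CUBIC)
cv2.imwrite("pics/j1.png",np.hstack([c(t,150,180,160,160),c(s,240,240,160,160)]))
for k in("top","side"):
  for n in("throat","clamp","jig","stop"):
    print(k,n,[(np.round(r["xy"],1).tolist(),round(r["p"],2)) for r in arm.pinpoint(k,n)][:3])
E
```

```text
6.53 [460.84 157.03 209.11] yaw -20.42 z [ 0. -0. -1.] F [ 0.52  0.22 -1.18] w 35.37 g 29.98 q7 -138.17034659186928
top throat []
top clamp [([398.1, 351.2], 0.71), ([360.9, 245.1], 0.67)]
top jig []
top stop []
side throat [([218.4, 265.3], 0.62), ([431.6, 210.3], 0.42), ([314.1, 272.9], 0.37)]
side clamp [([311.7, 269.5], 0.65), ([430.2, 211.1], 0.64)]
side jig [([323.9, 358.9], 0.83), ([356.4, 203.8], 0.58)]
side stop [([334.8, 332.8], 0.85), ([345.4, 283.0], 0.66)]
```

View pics/j1.png

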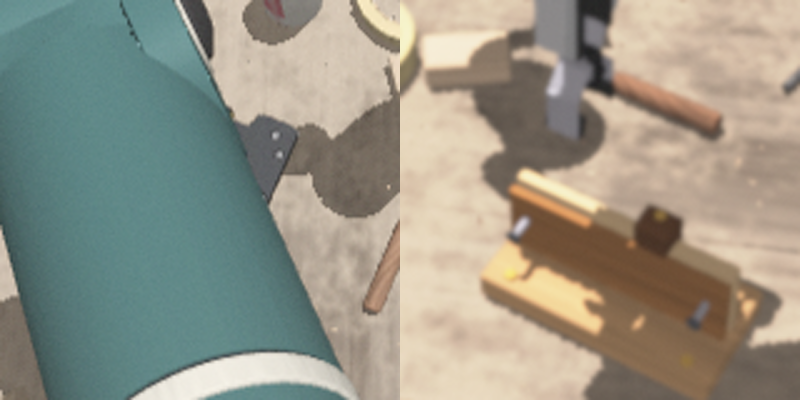

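```bash
python3 - <<'E'
from h import *
np.set_printoptions(precision=2,suppress=True)
p=np.array(arm.get_state()["position"])
print(proj("side",[p[0],p[1],p[2]-33.9]))
for x,y,a in((434.1,177.2,159.9),(432.34,176.54,159.18),(432.28,176.31,159.16)):
    a=np.radians(a);c,s=np.cos(a),np.sin(a);print(np.array([[c,s],[-s,c]])@(p[:2]-[x,y]))
E
```

```text
[311.27 270.28]
[-32.05   9.72]
[-33.58   8.07]
[-33.56   7.83]
```

```bash
python3 -m jog '[[[0,-0.0085,0.01],[0,0,0],0.3],[[0,0,0.02],[0,0,0],0.3],[[0,0,0.018],[0,0,0],0.3],[[0,0,0.009],[0,0,0],0.3],[[0,0,0],[0,0,0],0.3],[[0,0,0],[0,0,0],0.3]]'>/dev/null; python3 st.py
python3 - <<'E'
from h import *
s=arm.get_image("side");p=np.array(arm.get_state()["position"])
q=[]
for x,y,a in((434.1,177.2,159.9),(432.34,176.54,159.18)):
    a=np.radians(a);c,sn=np.cos(a),np.sin(a);print(np.array([[c,sn],[-sn,c]])@(p[:2]-[x,y]))
print("throat",[(np.round(r["xy"],1).tolist(),round(r["p"],2)) for r in arm.pinpoint("side","throat")],proj("side",[p[0],p[1],p[2]-33.9]))
x0,y0=260,260
im=cv2.resize(s[y0:y0+120,x0:x0+160],(800,600),interpolation=cv2.INTER_CUBIC)
cv2.imwrite("pics/j2.png",im)
E
```

```text
7.53 [463.84 165.37 151.85] yaw -20.61 z [-0.  0. -1.] F [-0.17  0.28 -0.2 ] w 35.16 g 29.98 q7 -141.75041773461922
[-32.29077602   0.72467842]
[-33.70782179  -0.92361161]
throat [([310.9, 304.1], 0.43), ([433.4, 214.2], 0.36)] [308.11851319 301.27447403]
```

View pics/j2.png

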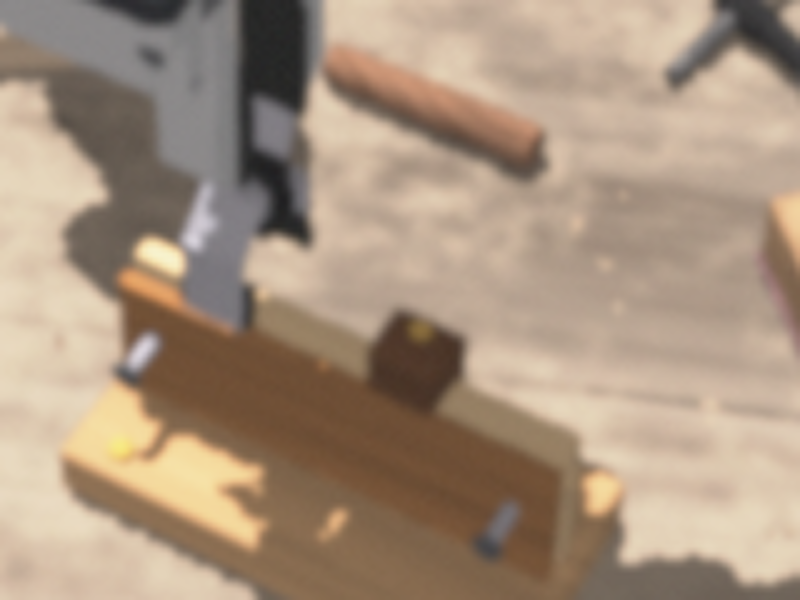

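```bash
python3 - <<'E'
from h import *
np.set_printoptions(precision=1,suppress=True)
s=arm.get_state();p=np.array(s["position"]);R=np.array(s["tcp_rot"])
def tp(cam,x,y,z): return proj(cam,p+R@np.array([x,y,-z-0.]))
for y in(-14,-17,-20): print(y,"L",tp("side",12,y,-63.9),"R",tp("side",-12,y,-63.9))
for n,(x,y,a) in dict(top=(434.1,177.2,159.9),side=(432.3,176.4,159.18)).items():
    a=np.radians(a);c,sn=np.cos(a),np.sin(a)
    P=lambda u,v,z:(proj("side",[x+c*u-sn*v,y+sn*u+c*v,z])-[260,260])*5
    print(n,"stripL",P(-75,-9,72.5),"stripR",P(75,-9,72.5),"stop top -y -x",P(12,-9,95),"stop +x-y",P(34,-9,95),"base",P(-80,-40,20),P(80,-40,20))
im=cv2.imread("pics/j2.png")
E
```

```text
-14 L [296.3 317.6] R [310.2 324. ]
-17 L [295.3 318.9] R [309.1 325.4]
-20 L [294.2 320.3] R [308.1 326.8]
top stripL [105.4 274.9] stripR [545.9 476.2] stop top -y -x [355.5 340. ] stop +x-y [422.6 370.2] base [ 44.7 444.5] [502.9 667.8]
side stripL [113.1 271.5] stripR [550.6 477. ] stop top -y -x [361.5 338.9] stop +x-y [428.2 369.7] base [ 51.4 440.3] [506.2 668.2]
```

The clamp hangs over the far part of the edge, its near jaw's lower corners at (183,298) and (240,328) in the crop. The stop is at (415,360), the dowel is clear, and the jaw projection agrees with the hand pose. I lower by feel.

```bash
python3 -m jog '[[[0,0,0.004],[0,0,0],0.3],[[0,0,0.005],[0,0,0],0.3],[[0,0,0.004],[0,0,0],0.3],[[0,0,0.003],[0,0,0],0.3],[[0,0,0],[0,0,0],0.3]]'>/dev/null; python3 st.py;  python3 -m jog '[[[0,0,0.002],[0,0,0],0.3],[[0,0,0.002],[0,0,0],0.3],[[0,0,0.002],[0,0,0],0.3],[[0,0,0],[0,0,0],0.3]]'>/dev/null; python3 st.py
```

```text
8.05 [463.54 164.9  135.26] yaw -20.63 z [-0. -0. -1.] F [-0.01 -0.1  -1.  ] w 35.51 g 29.98 q7 -142.51204424061055
8.38 [463.75 164.98 129.63] yaw -20.63 z [-0.  0. -1.] F [ 0.23 -0.27 -1.77] w 35.38 g 29.98 q7 -142.7968277641483
```

```bash
python3 -m jog '[[[0,0,0.002],[0,0,0],0.3],[[0,0,0.003],[0,0,0],0.3],[[0,0,0.003],[0,0,0],0.3],[[0,0,0.003],[0,0,0],0.3],[[0,0,0.002],[0,0,0],0.3],[[0,0,0],[0,0,0],0.3]]'>/dev/null; python3 st.py;  python3 -m jog '[[[0,0,0.001],[0,0,0],0.3],[[0,0,0.001],[0,0,0],0.3],[[0,0,0.001],[0,0,0],0.3],[[0,0,0],[0,0,0],0.3]]'>/dev/null; python3 st.py
```

```text
8.88 [463.62 164.98 116.43] yaw -20.62 z [-0. -0. -1.] F [ 0.27 -0.45 -0.19] w 35.23 g 29.98 q7 -143.44768064092762
9.22 [463.83 165.01 113.82] yaw -20.63 z [-0.  0. -1.] F [-0.23 -0.17 -0.94] w 35.03 g 29.98 q7 -143.59636350232103
```

```bash
python3 -m jog '[[[0,0,0.001],[0,0,0],0.3],[[0,0,0.001],[0,0,0],0.3],[[0,0,0],[0,0,0],0.3]]'>/dev/null; python3 st.py;  python3 -m jog '[[[0,0,0.0005],[0,0,0],0.3],[[0,0,0.0005],[0,0,0],0.3],[[0,0,0],[0,0,0],0.3]]'>/dev/null; python3 st.py
```

```text
9.47 [463.8  165.02 111.79] yaw -20.63 z [-0.  0. -1.] F [ 0.41  0.63 -0.76] w 35.32 g 29.98 q7 -143.7010673732722
9.72 [463.84 165.03 110.89] yaw -20.63 z [-0.  0. -1.] F [ 0.62 -0.59 -1.9 ] w 35.13 g 29.98 q7 -143.74747903161276
```

```bash
python3 -m jog '[[[0,0,0.0005],[0,0,0],0.3],[[0,0,0],[0,0,0],0.3]]'>/dev/null; python3 st.py;  python3 -m jog '[[[0,0,0.0005],[0,0,0],0.3],[[0,0,0],[0,0,0],0.3]]'>/dev/null; python3 st.py
```

```text
9.88 [463.85 165.03 110.4 ] yaw -20.63 z [-0.  0. -1.] F [-0.46  0.22 -1.37] w 34.94 g 29.98 q7 -143.77456244013106
10.05 [463.83 165.04 109.89] yaw -20.63 z [-0.  0. -1.] F [ 0.13 -0.12 -1.3 ] w 35.28 g 29.98 q7 -143.799262127237
```

```bash
python3 -m jog '[[[0,0,0.0005],[0,0,0],0.3],[[0,0,0],[0,0,0],0.3]]'>/dev/null; python3 st.py;  python3 -m jog '[[[0,0,0.0005],[0,0,0],0.3],[[0,0,0],[0,0,0],0.3]]'>/dev/null; python3 st.py
```

```text
10.22 [463.84 165.04 109.38] yaw -20.63 z [-0.  0. -1.] F [ 0.34  0.63 -1.66] w 35.5 g 29.98 q7 -143.82723553209385
10.38 [463.88 165.07 108.93] yaw -20.63 z [-0.  0. -1.] F [ 1.51 -0.35 -0.54] w 35.08 g 29.98 q7 -143.8526499011284
```

```bash
python3 -m jog '[[[0,0,0.0003],[0,0,0],0.3],[[0,0,0],[0,0,0],0.3]]'>/dev/null; python3 st.py;  python3 -m jog '[[[0,0,0.0003],[0,0,0],0.3],[[0,0,0],[0,0,0],0.3]]'>/dev/null; python3 st.py
```

```text
10.55 [463.95 165.06 108.89] yaw -20.63 z [ 0. -0. -1.] F [-0.7  -0.31  3.46] w 35.14 g 29.99 q7 -143.8656000813521
10.72 [463.98 165.06 108.84] yaw -20.63 z [ 0. -0. -1.] F [-3.28 -1.14 10.41] w 35.47 g 30.0 q7 -143.8844276641538
```

Contact felt at z = 108.9 (about 10 N). I ease off to light pressure and slide along tool −x.

```bash
python3 -m jog '[[[0,0,-0.0002],[0,0,0],0.3],[[-0.0005,0,0],[0,0,0],0.3],[[-0.001,0,0],[0,0,0],0.3],[[-0.0015,0,0],[0,0,0],0.3]]'>/dev/null; python3 st.py;  python3 -m jog '[[[-0.002,0,0],[0,0,0],0.3],[[-0.002,0,0],[0,0,0],0.3],[[-0.001,0,0],[0,0,0],0.3]]'>/dev/null; python3 st.py
```

```text
11.05 [461.71 166.13 108.89] yaw -20.65 z [ 0.  0. -1.] F [ 2.73 -1.11  5.62] w 35.13 g 29.99 q7 -144.0834219344062
11.3 [456.73 168.13 108.89] yaw -20.62 z [ 0.  0. -1.] F [ 3.05 -0.08  4.59] w 35.31 g 29.99 q7 -144.4379533149255
```

```bash
python3 -m jog '[[[-0.0015,0,0],[0,0,0],0.3],[[-0.002,0,0],[0,0,0],0.3],[[-0.002,0,0],[0,0,0],0.3],[[-0.002,0,0],[0,0,0],0.3],[[-0.001,0,0],[0,0,0],0.3]]'>/dev/null; python3 st.py;  python3 -m jog '[[[-0.001,0,0],[0,0,0],0.3],[[-0.002,0,0],[0,0,0],0.3],[[-0.002,0,0],[0,0,0],0.3],[[-0.001,0,0],[0,0,0],0.3]]'>/dev/null; python3 st.py
```

```text
11.72 [448.77 171.14 108.91] yaw -20.63 z [ 0.  0. -1.] F [ 3.62 -0.79  5.17] w 35.58 g 29.99 q7 -145.0361110653219
12.05 [443.16 173.22 108.89] yaw -20.62 z [ 0.  0. -1.] F [ 3.85 -0.37  4.58] w 35.11 g 29.99 q7 -145.46441386761825
```

```bash
python3 -m jog '[[[-0.001,0,0],[0,0,0],0.3],[[-0.001,0,0],[0,0,0],0.3],[[-0.001,0,0],[0,0,0],0.3],[[-0.001,0,0],[0,0,0],0.3],[[-0.0005,0,0],[0,0,0],0.3],[[-0.0005,0,0],[0,0,0],0.3]]'>/dev/null; python3 st.py;  python3 -m jog '[[[-0.0005,0,0],[0,0,0],0.3],[[-0.0005,0,0],[0,0,0],0.3]]'>/dev/null; python3 st.py
```

```text
12.55 [438.58 174.9  108.87] yaw -20.63 z [ 0.  0. -1.] F [ 3.02 -1.96  5.25] w 35.11 g 29.99 q7 -145.81904136668877
12.72 [437.69 175.27 108.89] yaw -20.63 z [ 0.  0. -1.] F [ 2.69 -2.06  4.79] w 35.34 g 29.99 q7 -145.88964662486623
```

```bash
python3 -m jog '[[[-0.0005,0,0],[0,0,0],0.3],[[-0.0005,0,0],[0,0,0],0.3]]'>/dev/null; python3 st.py;  python3 -m jog '[[[-0.0005,0,0],[0,0,0],0.3],[[0,0,0],[0,0,0],0.3]]'>/dev/null; python3 st.py
```

```text
12.88 [436.72 175.62 108.86] yaw -20.63 z [ 0.  0. -1.] F [ 3.02 -0.58  4.86] w 35.27 g 29.99 q7 -145.96177894794707
13.05 [436.22 175.81 108.88] yaw -20.63 z [ 0.  0. -1.] F [ 1.91 -0.7   5.49] w 35.15 g 29.99 q7 -145.99992108066093
```

```bash
python3 -m jog '[[[-0.0005,0,0],[0,0,0],0.3],[[-0.0003,0,0],[0,0,0],0.3]]'>/dev/null; python3 st.py;  python3 -m jog '[[[-0.0004,0,0],[0,0,0],0.3],[[0,0,0],[0,0,0],0.3]]'>/dev/null; python3 st.py
```

```text
13.22 [435.54 176.1  108.88] yaw -20.63 z [ 0.  0. -1.] F [ 2.5  -1.19  4.95] w 35.16 g 29.99 q7 -146.0571780830877
13.38 [435.13 176.23 108.89] yaw -20.63 z [ 0.  0. -1.] F [ 3.   -1.22  4.47] w 35.24 g 29.99 q7 -146.08492705841616
```

```bash
python3 -m jog '[[[-0.0004,0,0],[0,0,0],0.3],[[0,0,0],[0,0,0],0.3]]'>/dev/null; python3 st.py;  python3 -m jog '[[[-0.0004,0,0],[0,0,0],0.3],[[0,0,0],[0,0,0],0.3]]'>/dev/null; python3 st.py
```

```text
13.55 [434.78 176.37 108.89] yaw -20.63 z [ 0.  0. -1.] F [ 2.46 -0.58  4.  ] w 35.41 g 29.99 q7 -146.11496079759937
13.72 [434.39 176.51 108.88] yaw -20.63 z [ 0.  0. -1.] F [ 3.3  -0.24  6.08] w 35.25 g 29.99 q7 -146.143550998008
```

```bash
python3 -m jog '[[[-0.0004,0,0],[0,0,0],0.3],[[0,0,0],[0,0,0],0.3]]'>/dev/null; python3 st.py
```

```text
13.88 [434.02 176.63 108.89] yaw -20.63 z [ 0.  0. -1.] F [ 2.87 -0.64  5.01] w 35.08 g 29.99 q7 -146.17576067732892
```

```bash
cat >> st.py <<'E'
import sys; sys.exit(np.hypot(*s["wrist_force"][:2])>6.5)
E
python3 -m jog '[[[-0.0004,0,0],[0,0,0],0.3],[[0,0,0],[0,0,0],0.3]]'>/dev/null; python3 st.py && python3 -m jog '[[[-0.0004,0,0],[0,0,0],0.3],[[0,0,0],[0,0,0],0.3]]'>/dev/null && python3 st.py && python3 -m jog '[[[-0.0004,0,0],[0,0,0],0.3],[[0,0,0],[0,0,0],0.3]]'>/dev/null && python3 st.py && python3 -m jog '[[[-0.0004,0,0],[0,0,0],0.3],[[0,0,0],[0,0,0],0.3]]'>/dev/null && python3 st.py && python3 -m jog '[[[-0.0004,0,0],[0,0,0],0.3],[[0,0,0],[0,0,0],0.3]]'>/dev/null && python3 st.py
```

```text
14.05 [433.65 176.8  108.89] yaw -20.63 z [ 0.  0. -1.] F [ 2.66 -1.25  4.27] w 35.24 g 29.99 q7 -146.20647707199103False
```

```bash
sed -i 's/sys.exit(\(.*\))$/sys.exit(int(\1))/' st.py
python3 -m jog '[[[-0.0004,0,0],[0,0,0],0.3],[[0,0,0],[0,0,0],0.3]]'>/dev/null; python3 st.py && python3 -m jog '[[[-0.0004,0,0],[0,0,0],0.3],[[0,0,0],[0,0,0],0.3]]'>/dev/null && python3 st.py && python3 -m jog '[[[-0.0004,0,0],[0,0,0],0.3],[[0,0,0],[0,0,0],0.3]]'>/dev/null && python3 st.py && python3 -m jog '[[[-0.0004,0,0],[0,0,0],0.3],[[0,0,0],[0,0,0],0.3]]'>/dev/null && python3 st.py && python3 -m jog '[[[-0.0004,0,0],[0,0,0],0.3],[[0,0,0],[0,0,0],0.3]]'>/dev/null && python3 st.py
```

```text
14.22 [433.26 176.93 108.88] yaw -20.63 z [ 0.  0. -1.] F [ 3.43 -2.    5.42] w 35.12 g 29.99 q7 -146.23194325571265
14.38 [432.88 177.08 108.88] yaw -20.63 z [ 0.  0. -1.] F [ 2.65 -1.27  5.  ] w 35.52 g 29.99 q7 -146.2635608980255
14.55 [432.52 177.23 108.88] yaw -20.63 z [ 0.  0. -1.] F [ 3.5  -1.89  4.33] w 35.57 g 29.99 q7 -146.29127720891137
14.72 [432.15 177.37 108.88] yaw -20.63 z [ 0.  0. -1.] F [ 4.25 -0.8   5.33] w 35.15 g 29.99 q7 -146.3226322231325
14.88 [431.75 177.49 108.88] yaw -20.63 z [ 0.  0. -1.] F [ 2.91 -1.44  5.44] w 35.06 g 29.99 q7 -146.35022817601447
```

```bash

python3 -m jog '[[[-0.0004,0,0],[0,0,0],0.3],[[0,0,0],[0,0,0],0.3]]'>/dev/null; python3 st.py && python3 -m jog '[[[-0.0004,0,0],[0,0,0],0.3],[[0,0,0],[0,0,0],0.3]]'>/dev/null && python3 st.py && python3 -m jog '[[[-0.0004,0,0],[0,0,0],0.3],[[0,0,0],[0,0,0],0.3]]'>/dev/null && python3 st.py && python3 -m jog '[[[-0.0004,0,0],[0,0,0],0.3],[[0,0,0],[0,0,0],0.3]]'>/dev/null && python3 st.py && python3 -m jog '[[[-0.0004,0,0],[0,0,0],0.3],[[0,0,0],[0,0,0],0.3]]'>/dev/null && python3 st.py
```

```text
15.05 [431.38 177.65 108.86] yaw -20.63 z [ 0.  0. -1.] F [ 2.55 -2.27  5.59] w 35.1 g 29.99 q7 -146.38225454036385
15.22 [431.26 177.63 108.85] yaw -20.64 z [ 0.  0. -1.] F [ 3.88 -2.43  4.08] w 35.28 g 29.99 q7 -146.40917958535715
15.38 [431.2  177.66 108.91] yaw -20.65 z [ 0.  0. -1.] F [ 7.59 -3.11  1.96] w 35.6 g 29.99 q7 -146.43935223869198
```

The stop is felt at about 8 N sideways. I let go in small steps, following down.

```bash
python3 -m jog '[[[0,0,0.0001],[0,0,0],0.37],[[0,0,0.0001],[0,0,0],0.38],[[0,0,0],[0,0,0],0.38]]'>/dev/null; python3 st.py; python3 -m jog '[[[0,0,0.0002],[0,0,0],0.39],[[0,0,0.0002],[0,0,0],0.40],[[0,0,0],[0,0,0],0.40]]'>/dev/null; python3 st.py
```

```text
15.63 [430.9  177.88 108.71] yaw -20.64 z [ 0.  0. -1.] F [ 4.17 -1.15  4.77] w 35.83 g 8.72 q7 -146.45118084510867
15.88 [430.71 178.01 108.37] yaw -20.63 z [ 0.  0. -1.] F [ 2.78 -2.02  7.42] w 37.89 g 7.65 q7 -146.4758705711281
```

```bash
python3 -m jog '[[[0,0,0.0002],[0,0,0],0.41],[[0,0,0.0002],[0,0,0],0.42],[[0,0,0],[0,0,0],0.42]]'>/dev/null; python3 st.py; python3 -m jog '[[[-0.0002,0,0.0002],[0,0,0],0.43],[[0,0,0.0002],[0,0,0],0.44],[[0,0,0],[0,0,0],0.44]]'>/dev/null; python3 st.py
```

```text
16.13 [430.75 178.03 108.02] yaw -20.63 z [ 0.  0. -1.] F [ 2.38 -0.96  9.07] w 39.52 g 7.68 q7 -146.4992498113588
16.38 [430.65 178.09 107.66] yaw -20.64 z [ 0.  0. -1.] F [ 2.86 -1.6   9.65] w 41.14 g 7.67 q7 -146.5399611543346
```

```bash
python3 -m jog '[[[-0.0001,0,0.0002],[0,0,0],0.45],[[0,0,0.0001],[0,0,0],0.46],[[0,0,0],[0,0,0],0.46]]'>/dev/null; python3 st.py; python3 -m jog '[[[-0.0001,0,0.0002],[0,0,0],0.47],[[0,0,0.0001],[0,0,0],0.48],[[0,0,0],[0,0,0],0.48]]'>/dev/null; python3 st.py
```

```text
16.63 [430.52 178.18 107.34] yaw -20.63 z [ 0.  0. -1.] F [ 3.54 -0.9   7.92] w 43.8 g 7.44 q7 -146.564239379511
16.88 [430.32 178.18 106.97] yaw -20.63 z [ 0.  0. -1.] F [ 2.79 -0.49  8.12] w 45.11 g 6.75 q7 -146.5911817433789
```

```bash
python3 -m jog '[[[-0.0001,0,0.0002],[0,0,0],0.49],[[0,0.0004,0.0001],[0,0,0],0.50],[[0,0,0],[0,0,0],0.50]]'>/dev/null; python3 st.py; python3 -m jog '[[[-0.0001,0.0004,0.0002],[0,0,0],0.51],[[0,0.0004,0.0001],[0,0,0],0.52],[[0,0,0],[0,0,0],0.52]]'>/dev/null; python3 st.py
```

```text
17.13 [430.02 177.95 106.6 ] yaw -20.63 z [ 0.  0. -1.] F [3.19 0.33 5.6 ] w 46.69 g 6.25 q7 -146.56792056450078
17.38 [429.34 177.14 106.07] yaw -20.62 z [ 0.  0. -1.] F [3.44 2.34 3.06] w 49.11 g 5.88 q7 -146.49591937211767
```

```bash
python3 -m jog '[[[0,0.0002,0.0003],[0,0,0],0.53],[[0,0,0.0002],[0,0,0],0.54],[[0,0,0],[0,0,0],0.54]]'>/dev/null; python3 st.py
python3 - <<'E'
from h import *
s=arm.get_image("side")
cv2.imwrite("pics/j3.png",cv2.resize(s[270:390,260:420],(800,600),interpolation=cv2.INTER_CUBIC))
E
```

```text
17.63 [429.08 176.65 105.44] yaw -20.63 z [-0.  0. -1.] F [2.68 0.97 4.01] w 50.6 g 5.74 q7 -146.5088875868942
```

View pics/j3.png

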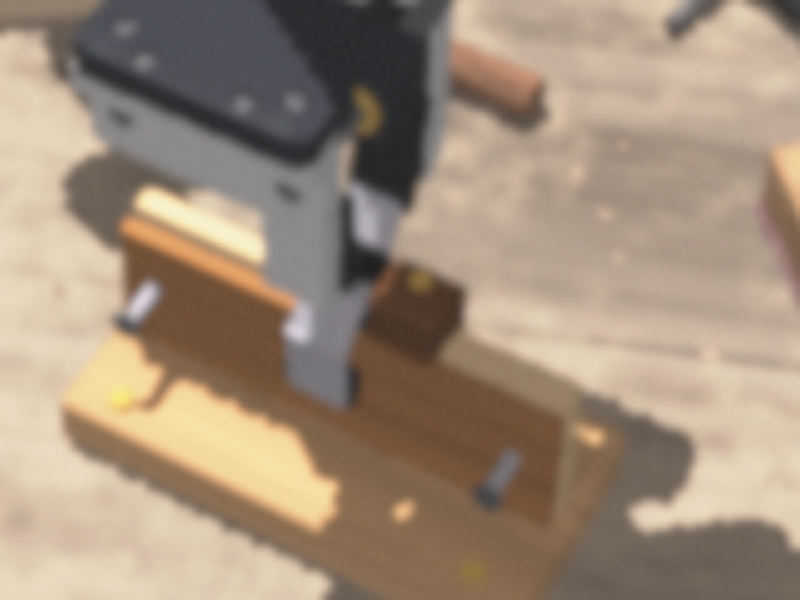

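The clamp sits beside the stop, its near jaw on the strip at (320,370) and the stop at (415,310), and it is almost shut. I continue easing open.

```bash
python3 -m jog '[[[0,0.0002,0.0001],[0,0,0],0.55],[[0,0,0.0001],[0,0,0],0.555],[[0,0,0],[0,0,0],0.555]]'>/dev/null; python3 st.py;python3 -m jog '[[[0,0.0001,0.0001],[0,0,0],0.56],[[0,0,0.0001],[0,0,0],0.565],[[0,0,0],[0,0,0],0.565]]'>/dev/null; python3 st.py
```

```text
17.93 [428.92 176.44 105.17] yaw -20.62 z [-0.  0. -1.] F [2.78 1.97 2.2 ] w 52.0 g 5.24 q7 -146.49452744751537
18.18 [428.88 176.31 104.97] yaw -20.63 z [-0. -0. -1.] F [1.81 1.7  1.42] w 53.53 g 5.02 q7 -146.49564942757746
```

```bash
python3 -m jog '[[[0,0.0001,0.0003],[0,0,0],0.57],[[0,0,0.0002],[0,0,0],0.575],[[0,0,0],[0,0,0],0.575]]'>/dev/null; python3 st.py;python3 -m jog '[[[0,0.0001,0.0002],[0,0,0],0.58],[[0,0,0.0001],[0,0,0],0.585],[[0,0,0],[0,0,0],0.585]]'>/dev/null; python3 st.py
```

```text
18.43 [428.95 176.19 104.56] yaw -20.63 z [-0. -0. -1.] F [1.22 0.52 4.06] w 54.05 g 5.52 q7 -146.51704126888194
18.68 [428.94 176.12 104.28] yaw -20.63 z [-0. -0. -1.] F [1.1  0.86 4.97] w 54.96 g 5.42 q7 -146.52313681596806
```

```bash
python3 -m jog '[[[-0.0001,0,0.0002],[0,0,0],0.59],[[0,0,0.0001],[0,0,0],0.6],[[0,0,0],[0,0,0],0.6]]'>/dev/null; python3 st.py;python3 -m jog '[[[-0.0001,0,0.0002],[0,0,0],0.61],[[0,0,0.0001],[0,0,0],0.62],[[0,0,0],[0,0,0],0.62]]'>/dev/null; python3 st.py
```

```text
18.93 [428.88 176.05 103.97] yaw -20.63 z [-0. -0. -1.] F [0.96 0.11 3.54] w 56.66 g 4.36 q7 -146.54935900619665
19.18 [428.67 176.07 103.55] yaw -20.64 z [-0. -0. -1.] F [ 1.18 -0.36  2.91] w 58.75 g 3.4 q7 -146.57761921018553
```

```bash
python3 -m jog '[[[-0.0001,0,0.0003],[0,0,0],0.63],[[0,0,0.0002],[0,0,0],0.635],[[0,0,0],[0,0,0],0.635]]'>/dev/null; python3 st.py;python3 -m jog '[[[-0.0001,0,0.0003],[0,0,0],0.64],[[0,0,0.0001],[0,0,0],0.645],[[0,0,0],[0,0,0],0.645]]'>/dev/null; python3 st.py
```

```text
19.43 [428.57 176.24 103.06] yaw -20.63 z [-0.  0. -1.] F [ 1.19 -0.33  1.15] w 59.53 g 2.49 q7 -146.61439056129282
19.68 [428.29 176.26 102.58] yaw -20.62 z [-0. -0. -1.] F [1.03 0.51 0.61] w 60.85 g 0.33 q7 -146.64535719219313
```

Released (0.3 N). I open and rise clear, then look.

```bash
python3 -m jog '[[[0,0,0],[0,0,0],0.68],[[0,0,0],[0,0,0],0.75],[[0,0,0],[0,0,0],0.85],[[0,0,0],[0,0,0],1],[[0,0,0],[0,0,0],1],[[0,0,-0.004],[0,0,0],1],[[0,0,-0.012],[0,0,0],1],[[0,0,-0.025],[0,0,0],1]]'>/dev/null; python3 st.py; python3 -m jog '[[[0,0,-0.035],[0,0,0],1],[[0,0,-0.035],[0,0,0],1],[[0,0,-0.02],[0,0,0],1],[[0,0.03,0],[0,0,0],1],[[0,0.035,0],[0,0,0],1],[[0,0.035,0],[0,0,0],1],[[0,0.03,0],[0,0,0],1],[[0,0,0],[0,0,0],1]]'>/dev/null; python3 st.py
python3 - <<'E'
from h import *
t=arm.get_image("top");s=arm.get_image("side")
c=lambda i,x,y,w,h:cv2.resize(i[y:y+h,x:x+w],(400,400),interpolation=cv2.INTER_CUBIC)
cv2.imwrite("pics/f.png",np.hstack([c(t,180,230,90,90),c(s,290,270,100,100)]))
E
```

```text
20.35 [427.26 175.82 142.66] yaw -20.62 z [-0. -0. -1.] F [-0.4  -0.01 -0.29] w 93.95 g 0.0 q7 -144.23123294856688
21.02 [381.12  50.38 234.01] yaw -20.91 z [-0. -0. -1.] F [ 0.49 -0.12  0.83] w 93.93 g 0.0 q7 -121.58690550414674
```

View pics/f.png

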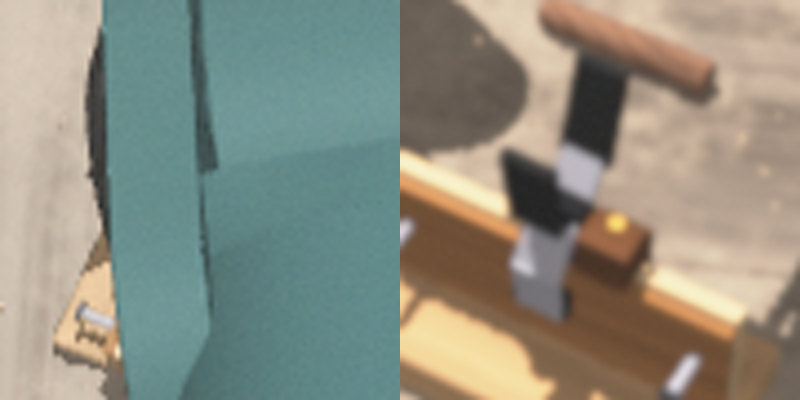

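The side crop shows the clamp on the edge: near jaw flat on the strip (545,290), body against the stop (600,235). The arm still hides the top view, so I move it aside for one last check of height and contact.

```bash
python3 -m jog '[[[-0.01,0.03,0],[0,0,0],1],[[-0.01,0.035,0],[0,0,0],1],[[0,0.035,0],[0,0,0],1],[[0,0.035,0],[0,0,0],1],[[0,0.035,0],[0,0,0],1],[[0,0.03,0],[0,0,0],1],[[0,0,0],[0,0,0],1]]'>/dev/null; python3 st.py
python3 - <<'E'
from h import *
np.set_printoptions(precision=1,suppress=True)
im={k:arm.get_image(k) for k in("top","side")}
c=lambda i,x,y,w,h:cv2.resize(i[y:y+h,x:x+w],(400,400),interpolation=cv2.INTER_CUBIC)
cv2.imwrite("pics/f2.png",np.hstack([c(im["top"],190,240,70,70),c(im["side"],300,280,70,70)]))
for n in("throat","clamp","clamp_grip","stop"):
  g={k:arm.pinpoint(k,n) for k in("top","side")}
  for k in g: print(n,k,[(np.round(r["xy"],1).tolist(),round(r["p"],2)) for r in g[k]][:4])
a=np.radians(159.4);C,S=np.cos(a),np.sin(a)
for k in im:
  for n,z in(("throat",75),("grip",121),("stop",75)):
    u,v={"stop":(12,0)}.get(n,(0,2)); print("pred",k,n,proj(k,[433+C*u-S*v,176.8+S*u+C*v,z]))
E
```

```text
21.7 [ 292.65 -128.51  234.01] yaw -20.82 z [ 0. -0. -1.] F [0.34 1.14 0.14] w 94.25 g 0.0 q7 -91.88804180831052
throat top []
throat side [([430.1, 211.9], 0.47)]
clamp top [([362.4, 247.0], 0.77), ([221.2, 275.8], 0.6)]
clamp side [([426.3, 212.4], 0.9), ([312.2, 227.0], 0.84), ([329.2, 327.6], 0.56)]
clamp_grip top [([218.9, 270.4], 0.77)]
clamp_grip side [([327.3, 309.3], 0.95), ([315.6, 206.0], 0.62)]
stop top [([216.3, 279.2], 0.67), ([220.7, 275.5], 0.43)]
stop side [([331.7, 332.5], 0.68)]
pred top throat [221.2 274.6]
pred top grip [217.3 271. ]
pred top stop [217.7 279.8]
pred side throat [328.1 328.2]
pred side grip [328.7 307.9]
pred side stop [334.5 332.4]
```

View pics/f2.png

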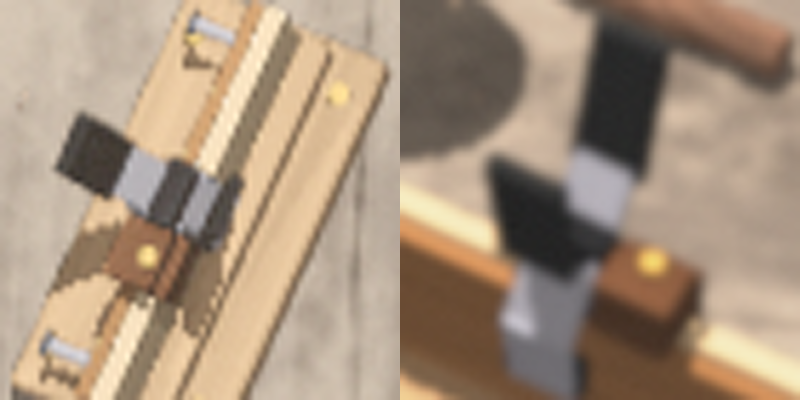

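The last picture shows the strip flush on the board in the top crop. The clamp lies square across the edge with its side on the stop, near (165,225) top and (600,270) side. It is upright, and the network points agree with the seated pose to about 1 px. I hand in.

```bash
python3 -c "
from workcell import arm
print(arm.job_done())"
```

```text
the job is handed in; nothing more can be done
None
```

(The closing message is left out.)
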